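# Set a rolling mill to the gauge blade

## Task

Set the gap of the small rolling mill to the brass gauge blade: slide the blade straight in along the feed table until its tip is well through between the rolls, then push the red-knobbed lever on top clockwise, bringing the top roll down until the blade just drags - lightly nipped, not clamped hard. Leave the blade in the gap and the other things on the bench where they are.

Things in the scene. Friction and masses are not known exactly. Their poses are not given: they have to be found in the camera images.
- mill: Dark green bench rolling mill, bolted down, base 150 x 176 mm. Origin: underside centre, below the nip; +x is the feed direction, z up. Steel rolls 60 mm dia, 84 mm face along y. Feed table on its -x side: x -128 to -22 mm, 80 mm wide, top 105 mm up, level with the lower roll's top. Head 84 x 148 mm, top 218 mm up. Crank on the +y side reaches y 185 mm, 175 mm up.
- nip (a point): On the mill: top of the lower roll at its middle, 105 mm above the bench, straight below the lever's pivot. The blade's tip must pass this line.
- top_roll: The upper steel roll with its bearing blocks; it moves down as the lever turns clockwise. Origin: the roll's centre, 30 mm above its lowest line.
- lever (a joint): Lever angle, rad. At 0 the lever points along the mill's +x, and the value grows clockwise seen from above; stops at 0 and 6.2. One turn lowers the top roll 3 mm. Roll gap = 6.0 mm - 0.477 mm per rad, so the 4 mm blade is touched at 4.2; past that the nip on it grows about 2.4 N per 0.1 rad. Stiff (0.22 N m: about 3 N near the knob), it stays where it is left. Starts at 1 to 2.
- lever_knob (a point): Centre of the lever's red ball, 26 mm dia, 100 mm from the pivot and 251 mm above the bench. The ball ends a level steel bar 12 mm thick, also 251 mm up, that runs out from a hub 24 mm dia at the pivot.
- lever_pivot (a point): On the lever's vertical turning axis, at the height of the bar (251 mm); it lies above the nip.
- blade: Loose brass gauge blade, 130 long (x), 16 wide (y), 4 mm thick, 80 g, its tail (-x end) bent up 4 mm thick to 22 mm above its underside. Lies flat on the feed table, tip short of the nip by 20 to 35 mm and up to 14 mm off centre, a little askew. Origin: underside at mid length; x points to the tip.
- blade_tip (a point): Middle of the blade's front end, at half its thickness.
- blade_tail (a point): Middle of the outer (-x) face of the bent-up tail, 13 mm above the blade's underside, the face to push on.
- wax_ring: blue wax ring blank, 28 mm across, lying near the feed table (bystander)
- wax_block: blue wax block 60 x 34 x 18 mm on the bench right of the mill (bystander)
- carving_tool: wax carving tool, wooden handle, 162 mm, lying in front of the mill (bystander)
- file: flat file with wooden handle, 255 mm, on the left (bystander)
- bench_block: brown steel bench block 100 x 80 x 20 mm, on the left (bystander)
- mandrel: steel ring mandrel, 290 mm, on the left (bystander)
- hammer: hammer with wooden handle, 230 mm, on the right (bystander)
- dish: white bowl, 90 mm across, on the right (bystander)
There are look-alikes about, which are no part of the job. Several things have the shape of the blade; the one meant has the colours described above.

How it is judged:
On the way:
1. the blade lies straight between the open rolls, its tip past the nip, not yet touched by the top roll (x of blade_tip in the frame of mill above 0.006 m and y of blade_tip in the frame of mill between -0.036 and 0.036 m and z of blade_tip in the frame of mill between 0.102 and 0.112 m and angle between the x axis of blade and the x axis of mill, either way round below 0.25 rad and contact force between top_roll and blade below 0.3 N), for 0.3 s.
At the end, for the whole second after the job is handed in: Blade flat between the rolls, tip at least 6 mm past the nip and within 36 mm of the rolls' middle, within 0.25 rad of straight; the top roll nips it with 0.7 to 12 N; blade and lever at rest (x of blade_tip in the frame of mill above 0.006 m and y of blade_tip in the frame of mill between -0.036 and 0.036 m and z of blade_tip in the frame of mill between 0.102 and 0.112 m and angle between the x axis of blade and the x axis of mill, either way round below 0.25 rad and contact force between top_roll and blade between 0.7 and 12 N and linear speed of blade below 0.01 m/s and velocity of joint lever between -0.05 and 0.05 rad/s); the robot touches nothing.
It fails at once if the blade is clamped hard: the top roll presses it with more than 20 N (contact force between top_roll and blade above 20 N).
It fails at once if another thing on the bench is moved more than 30 mm (distance of any of wax_ring, wax_block, carving_tool, file, bench_block, mandrel, hammer, dish from where it was at the start of the episode above 0.03 m).
It also fails if it takes over 51 s, if anything falls off the work surface, if the arm or the gripper's body presses on something with over 40 N, if the wrist force passes 120 N, or if a joint passes its speed limit or range.

## Robot

A 6-joint arm with a two-finger parallel gripper is mounted at the origin on the work surface. World frame = base frame: x ahead of the robot, y to its left, z up, the work surface at z = 0. Lengths are in m, angles in rad, forces in N, time in s.
With the tool pointing down it reaches from about 0.35 to 0.775 m from the base axis. Payload 7.3 kg.
Tool frame: the origin (TCP) lies between the finger pads; the fingertips stand 8 mm ahead of it and the grasp point (between the pads) lies 11 mm behind it (robot.nose_length is the distance from the TCP to the fingertips, in m); z points along the fingers, y is the line along which they close (so a half turn about z gives the same grasp; the last joint's range is limited). The gripper opens to 92 mm and grips with 3 to 60 N. Pads are 19 mm wide; open, the fingers measure 130 mm over their backs; the gripper's body (75 mm by 190 mm) begins 47 mm behind the grasp point.
Start: joints at [1.127, 0.342, 1.524, -0, 1.275, -0.146], TCP at [0.154, 0.502, 0.235] pointing down, gripper open.
Joint ranges: [-2.53, 2.53], [-0.77, 2.02], [0.04, 2.7], [-1, 4.14], [0.28, 2.66], [-3.11, 3.11]. Speed limits (rad/s): [2.57, 2.57, 3.14, 3.14, 3.14, 3.14].

## Interface

Orientations are given as [roll, pitch, yaw] about the fixed x, y, z axes, in that order (R = Rz(yaw) Ry(pitch) Rx(roll)).
In Python, from cell import robot gives the robot as it stands. The module is installed in compiled form; this text tells all that it offers.
- The arm moves only by the shell command python3 -m jog 'ROWS' [FORCE]. ROWS is JSON, a list that holds one entry, the list of rows, each a list of 5 numbers: the gripper's target within -1 to 1 (fully open at 1, half-way at 0, shut at -1), then the shift along the tool's x, y, z in m, then the turn about the tool's z in rad. A call has 1 to 5 rows; each row is the pose to reach, as a shift and turn from the pose commanded when the call began, along the tool's axes at that moment; what a row does not reach only later rows make up. A row lasts 1/12 s, in which the tool goes at most 41.7 mm and 7.16 degrees, less where a joint would pass 70% of its speed; a pose out of reach is approached as far as the arm can. A call with a gripper value outside its range is refused whole. The fingers move at their own pace and stop on an object; FORCE is the grip in N (left out, the last holds). Time passes only in rows, so rows that repeat a pose let the fingers close. It gives the time, the measured TCP pose, the force, the opening and the grip force at its end, in the units of the state.
- robot.observe(): the state, without advancing time (a new reading comes with each control period).
- robot.read_camera(name): name is "scene" or "top"; returns the picture (420x560x3 uint8, red, green, blue); there is no depth.
- robot.camera_model(name): a dict with "camera_matrix" (3x3 intrinsics, pixels), "position" and "attitude" of the camera in the world. Camera axes: x right, y down, z forward; pixel columns grow to the right and rows downward; lengths in m; the calibration is good to about 2 mm. A picture is of the moment at which its call begins. camera_model takes no time and is no camera call.
- robot.hand_in(): hands the job in; it is judged then, once.
The state is a dict: "time": time; "qpos": joint angles; "qvel": joint speeds; "joint_efforts": joint torques, N m; "tool_pos": TCP position; "tool_rot": TCP orientation; "contact_force": force on the tool from outside, world axes, zero at the start; "torque": the same for the moment, N m; "opening": finger opening in m; "grip_force": force on a finger pad.
Only numpy, scipy, OpenCV 4.12 (cv2) and the standard library are available. Lean on these libraries where they do the work, as an engineer would, in place of code of your own. Each camera call takes 0.05 s, during which the arm holds its last target. There are 200 camera calls.

## Working session

There is one attempt and no reset: what is moved stays moved. The work goes in short steps, Python scripts to look and compute and a shell command to move; the robot and the scene stay as the last step left them, time stands still between calls to the robot, and variables do not carry over. Pictures are saved under pics/ and viewed, at most 10 in all, crops included, and the job is handed in when it is done.

```bash
mkdir -p pics; cat > h.py <<'E'
import numpy as np, cv2
from cell import robot
from scipy.spatial.transform import Rotation as R
def rot(c):
    a=np.array(c["attitude"],float)
    return a if a.shape==(3,3) else (R.from_euler('xyz',a).as_matrix() if a.size==3 else R.from_quat(a).as_matrix())
def pix2w(name,u,v,z):
    c=robot.camera_model(name);K=np.array(c["camera_matrix"]);p=np.array(c["position"])
    d=rot(c)@np.linalg.inv(K)@[u,v,1]; return p+d*(z-p[2])/d[2]
def w2pix(name,P):
    c=robot.camera_model(name);K=np.array(c["camera_matrix"])
    q=K@(rot(c).T@(np.array(P)-c["position"])); return q[:2]/q[2]
def snap(name,fn,box=None,s=1):
    im=robot.read_camera(name)[:,:,::-1]
    cv2.imwrite('pics/raw_'+fn,im)
    if box: im=im[box[1]:box[3],box[0]:box[2]]
    if s!=1: im=cv2.resize(im,None,fx=s,fy=s,interpolation=cv2.INTER_CUBIC)
    cv2.imwrite('pics/'+fn,im)
E
python3 - <<'E'
from h import *
snap('top','t0.png');snap('scene','s0.png')
for n in('top','scene'):print(robot.camera_model(n))
print(robot.observe())
E
```

```text
{'camera_matrix': array([[393.35851357,   0.        , 279.13424998],
       [  0.        , 393.35851357, 207.46842189],
       [  0.        ,   0.        ,   1.        ]]), 'position': array([0.42102376, 0.07083836, 1.25714506]), 'attitude': array([-3.03034674e+00,  1.06512002e-03, -1.58178046e+00])}
{'camera_matrix': array([[460.04970296,   0.        , 280.30384175],
       [  0.        , 460.04970296, 215.65784556],
       [  0.        ,   0.        ,   1.        ]]), 'position': array([ 1.03127042, -0.45151762,  1.35816811]), 'attitude': array([-2.60683169,  0.01198996,  0.76805161])}
{'time': 0.1, 'qpos': array([ 1.12695483e+00,  3.42622409e-01,  1.52493505e+00, -2.85962452e-05,
        1.27540530e+00, -1.45992594e-01]), 'qvel': array([ 1.35526982e-03, -8.16283235e-04, -1.56973623e-03, -6.56611778e-05,
       -7.11841396e-04,  7.19894790e-05]), 'joint_efforts': array([ 2.20057067e-03, -4.31996119e+01, -2.44696659e+01,  7.20899552e-02,
        5.25457738e-02, -2.78156949e-05]), 'tool_pos': array([0.15389496, 0.50155899, 0.23412563]), 'tool_rot': array([-3.14023314e+00, -1.72260214e-04,  2.84375198e+00]), 'contact_force': array([-0.3475172 ,  0.61392733,  0.44979931]), 'torque': array([ 0.04229552, -0.07114895, -0.02088736]), 'grip_force': 0.0, 'opening': 0.09167232007170992}
```

View pics/t0.png

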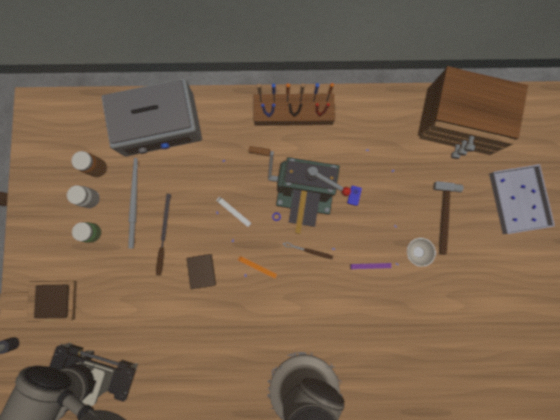

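View pics/s0.png

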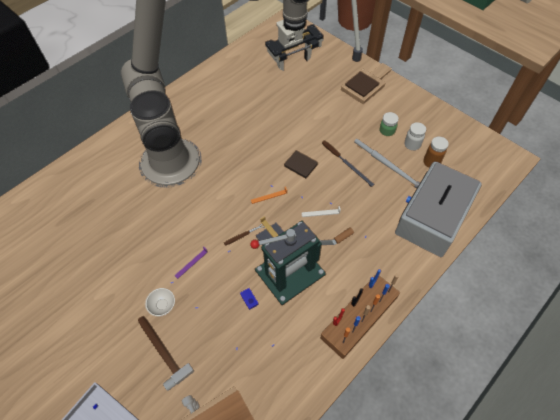

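The top view shows the brass blade on the feed table at about (300,212), the mill head at (308,183), the hub at (312,171) and the red knob at (346,191). The look-alikes are the orange strip (257,267), the white strip (234,211) and the purple strip (371,266). The brass one on the feed table fits the description, so I'll check it in a close crop.

```bash
python3 - <<'E'
import cv2
im=cv2.imread('pics/raw_t0.png')[145:245,255:375]
cv2.imwrite('pics/c0.png',cv2.resize(im,None,fx=6,fy=6,interpolation=cv2.INTER_CUBIC))
E
```

```text
(no output)
```

View pics/c0.png

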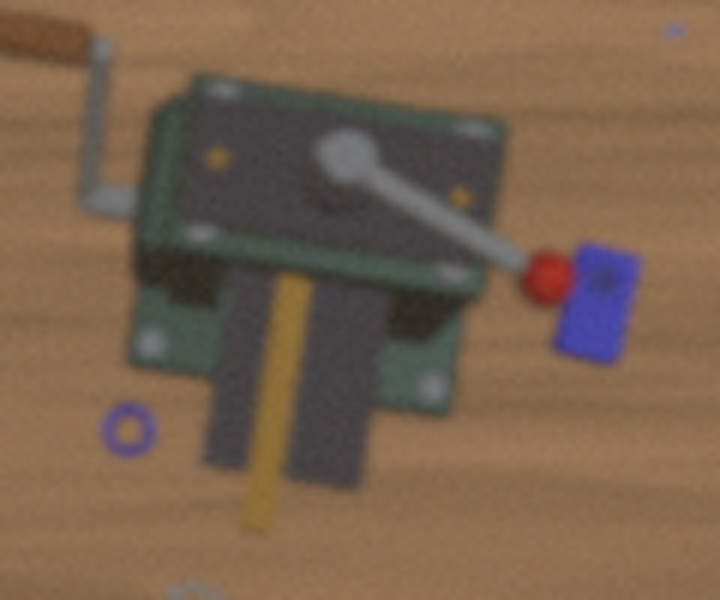

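The crop confirms it: the brass blade runs from its tail at (258,528) to the head at (293,278), the hub is at (347,157), the knob at (549,279), and the table's front corners are at (205,463) and (358,487).

```bash
cat > m.py <<'E'
from h import *
def c(u,v,z): return pix2w('top',255+u/6,145+v/6,z)
piv=c(347,157,.256); kn=c(549,279,.251)
t1=c(205,463,.105);t2=c(358,487,.105)
d=(t1-t2)[:2]; print('table w',np.linalg.norm(d)); yaw=np.arctan2(-d[0],d[1])
h1=c(200,75,.218);h2=c(508,118,.218);d2=(h1-h2)[:2];print('head',np.linalg.norm(d2),np.arctan2(-d2[0],d2[1]))
tail=c(258,528,.125); tb=c(293,278,.109)
print('piv',piv,'knob',kn,np.linalg.norm((kn-piv)[:2]),'yaw',yaw)
ex=np.array([np.cos(yaw),np.sin(yaw)]);ey=np.array([-ex[1],ex[0]])
f=lambda P:((P-piv)[:2]@ex,(P-piv)[:2]@ey)
for n,P in dict(t1=t1,t2=t2,tail=tail,tb=tb,kn=kn).items(): print(n,P,f(P))
b=(tb-tail)[:2];print('blade ang',np.arctan2(b[1],b[0]))
k=f(kn);print('lever',-np.arctan2(k[1],k[0]))
E
python3 m.py
```

```text
table w 0.07563366013676537
head 0.13945427162062973 -0.15283997843787617
piv [ 0.626401   -0.01754917  0.256     ] knob [ 0.57302138 -0.10391     0.251     ] 0.10152623538206058 yaw -0.16704019081588525
t1 [0.5060021  0.04168638 0.105     ] (np.float64(-0.1285718602934202), np.float64(0.03839300126114538))
t2 [ 0.49342691 -0.03289455  0.105     ] (np.float64(-0.1285718602934202), np.float64(-0.03724065887561999))
tail [0.47303893 0.01722946 0.125     ] (np.float64(-0.15700989971145757), np.float64(0.008795886799241856))
tb [ 0.59637302 -0.002739    0.109     ] (np.float64(-0.0320724268797651), np.float64(0.009611444233768342))
kn [ 0.57302138 -0.10391     0.251     ] (np.float64(-0.03827789562093826), np.float64(-0.09403392567412108))
blade ang -0.16051255877418746
lever 1.9573781226994438
```

```bash
for i in 1; do python3 -m jog '[[[0,-0.032,-0.026,0,0],[0,-0.064,-0.053,0,0],[0,-0.096,-0.079,0,0],[0,-0.128,-0.106,0,0],[0,-0.16,-0.132,0,0]]]' 6; done; python3 -m jog '[[[0,-0.032,-0.026,0,0],[0,-0.064,-0.053,0,0],[0,-0.096,-0.079,0,0],[0,-0.128,-0.106,0,0],[0,-0.16,-0.132,0,0]]]'; python3 -m jog '[[[0,-0.032,-0.026,0,0],[0,-0.064,-0.053,0,-0.05],[0,-0.096,-0.079,0,-0.1],[0,-0.128,-0.106,0,-0.137],[0,-0.128,-0.106,0,-0.137]]]'; python3 -m jog '[[[0,0,0,0,0]]]'
```

```text
time: 0.52
tool_pos: [0.2685, 0.327, 0.2345]
tool_rot: [-3.141, -0.0, 2.845]
contact_force: [1.3, 0.9, -0.2]
opening: 0.0632
grip_force: 0.0
time: 0.93
tool_pos: [0.3829, 0.1537, 0.2347]
tool_rot: [3.141, -0.0, 2.844]
contact_force: [1.1, 0.9, -0.5]
opening: 0.046
grip_force: 0.0
time: 1.35
tool_pos: [0.4769, 0.0111, 0.2342]
tool_rot: [-3.14, 0.002, 2.977]
contact_force: [-1.2, 0.3, -0.2]
opening: 0.0455
grip_force: 0.0
time: 1.43
tool_pos: [0.4742, 0.015, 0.2339]
tool_rot: [3.141, -0.002, 2.977]
contact_force: [0.1, 0.2, -0.8]
opening: 0.046
grip_force: 0.0
```

```bash
python3 -m jog '[[[0,0,0.002,0.03,0],[0,0,0.002,0.06,0],[0,0,0.002,0.09,0],[0,0,0.002,0.105,0],[0,0,0.002,0.117,0]]]'; python3 -m jog '[[[0,0,0,0,0],[0,0,0,0,0]]]'; python3 - <<'E'
from h import *
snap('top','t1.png',(255,145,375,245),6)
E
```

```text
time: 1.85
tool_pos: [0.472, 0.0203, 0.1158]
tool_rot: [3.141, -0.004, 2.982]
contact_force: [-0.1, -0.9, 0.6]
opening: 0.0456
grip_force: 0.0
time: 2.02
tool_pos: [0.4732, 0.0198, 0.1176]
tool_rot: [3.141, -0.002, 2.982]
contact_force: [1.0, 0.6, 0.2]
opening: 0.0462
grip_force: 0.0
```

View pics/t1.png

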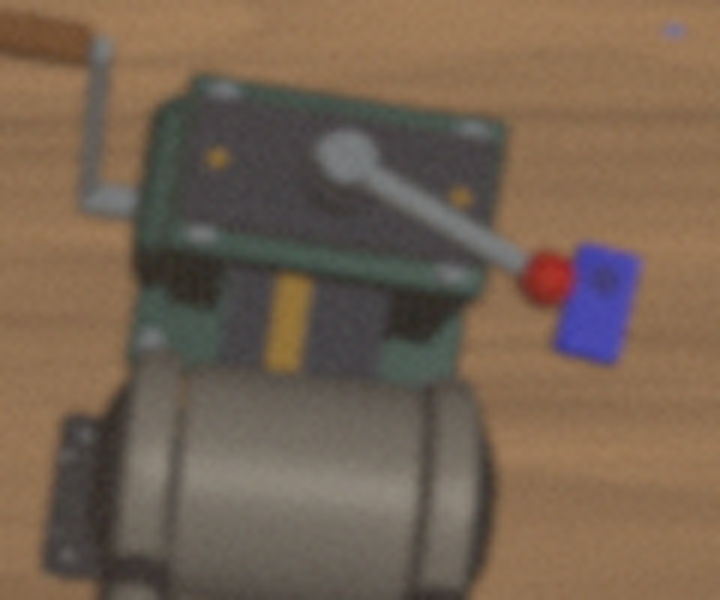

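The crop shows the wrist over the feed table, with the blade still visible at (290,320) and in line, and the lever unmoved. Next I'll grip the tail lightly.

```bash
python3 -m jog '[[[-0.7,0,-0.001,0,0],[-0.7,0,-0.001,0,0],[-0.7,0,-0.001,0,0],[-0.7,0,-0.001,0,0],[-0.7,0,-0.001,0,0]]]' 5;python3 -m jog '[[[-0.8,0,0,0,0],[-0.8,0,0,0,0],[-0.8,0,0,0,0]]]' 5
```

```text
time: 2.48
tool_pos: [0.474, 0.0177, 0.118]
tool_rot: [3.141, 0.001, 2.981]
contact_force: [0.1, -0.0, -0.2]
opening: 0.0171
grip_force: 0.0
time: 2.73
tool_pos: [0.474, 0.0177, 0.1178]
tool_rot: [3.142, 0.0, 2.981]
contact_force: [-0.8, -0.7, 1.9]
opening: 0.0158
grip_force: 5.0
```

Gripped at 16 mm. Next I'll slide in 42 mm, which is tool −x.

```bash
python3 -m jog '[[[-0.8,-0.004,0,0,0],[-0.8,-0.008,0,0,0],[-0.8,-0.012,0,0,0],[-0.8,-0.016,0,0,0],[-0.8,-0.02,0,0,0]]]'; python3 -m jog '[[[-0.8,-0.005,0,0,0],[-0.8,-0.01,0,0,0],[-0.8,-0.015,0,0,0],[-0.8,-0.02,0,0,0],[-0.8,-0.022,0,0,0]]]';python3 -m jog '[[[-0.8,0,0,0,0],[-0.8,0,0,0,0]]]'; python3 - <<'E'
from h import *
snap('top','t2.png',(255,145,375,245),6);snap('scene','s2.png',(220,190,360,310),5)
E
```

```text
time: 3.15
tool_pos: [0.4937, 0.0146, 0.1179]
tool_rot: [3.142, -0.001, 2.981]
contact_force: [-4.9, 0.8, 7.2]
opening: 0.016
grip_force: 5.0
time: 3.57
tool_pos: [0.5161, 0.0109, 0.1179]
tool_rot: [3.141, 0.0, 2.981]
contact_force: [-4.2, 0.7, 6.2]
opening: 0.0159
grip_force: 5.0
time: 3.73
tool_pos: [0.5162, 0.0109, 0.1179]
tool_rot: [3.141, 0.001, 2.981]
contact_force: [0.3, 0.0, 4.0]
opening: 0.0158
grip_force: 5.0
```

View pics/s2.png

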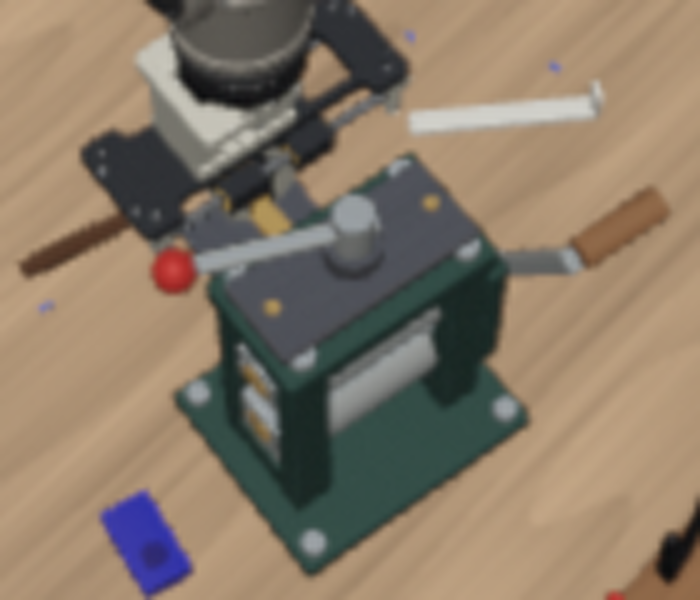

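The gripper moved 42 mm without slipping, and the lever and knob (175,270) are clear of it. Next I'll release, back out and rise.

```bash
python3 -m jog '[[[-0.3,0,0,0,0],[0,0,0,0,0],[0,0,0,0,0],[0,0,0,0,0],[0,0,0,0,0]]]';python3 -m jog '[[[0,0,0,-0.03,0],[0,0.03,0,-0.05,0],[0,0.06,0,-0.08,0],[0,0.09,0,-0.11,0],[0,0.12,0,-0.14,0]]]'; python3 -m jog '[[[0,0.03,0,-0.03,0],[0,0.06,0,-0.05,0],[0,0.06,0,-0.06,0]]]'; python3 - <<'E'
from h import *
snap('top','t3.png',(255,145,375,245),6)
E
```

```text
time: 4.25
tool_pos: [0.5152, 0.011, 0.1175]
tool_rot: [3.142, -0.0, 2.981]
contact_force: [0.5, 1.0, -0.7]
opening: 0.0436
grip_force: 0.0
time: 4.67
tool_pos: [0.3968, 0.0302, 0.2569]
tool_rot: [3.142, -0.001, 2.981]
contact_force: [1.1, -0.0, 0.4]
opening: 0.046
grip_force: 0.0
time: 4.92
tool_pos: [0.3357, 0.0404, 0.319]
tool_rot: [3.141, 0.003, 2.982]
contact_force: [0.9, -0.3, 0.7]
opening: 0.0457
grip_force: 0.0
```

View pics/t3.png

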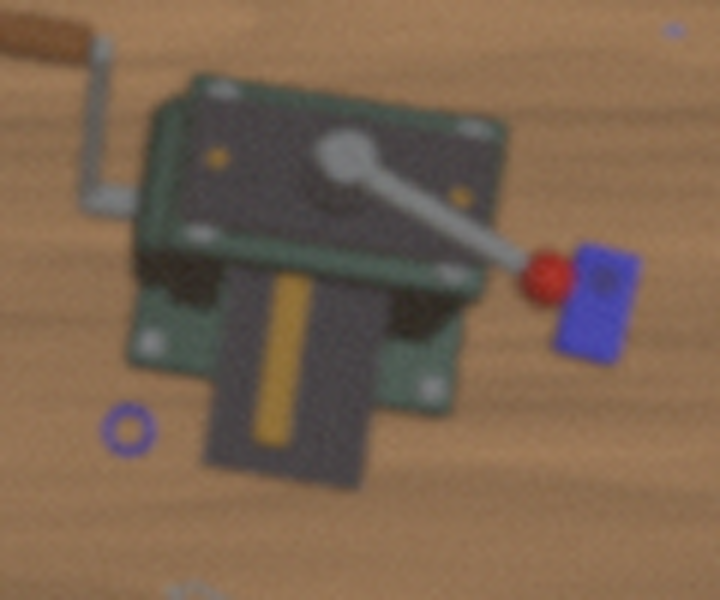

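The blade now lies straight on the table, with its tail at (270,444), about 42 mm further in; the lever is unchanged. Next I'll go to the trailing side of the lever bar.

```bash
python3 -m jog '[[[-1,-0.037,-0.01,0,0],[-1,-0.074,-0.02,0,0],[-1,-0.111,-0.031,0,0],[-1,-0.148,-0.041,0,0],[-1,-0.186,-0.051,0,0]]]' 10;python3 -m jog '[[[-1,-0.037,-0.01,0,0.1],[-1,-0.074,-0.02,0,0.2],[-1,-0.111,-0.031,0,0.3],[-1,-0.111,-0.031,0,0.393],[-1,-0.111,-0.031,0,0.393]]]';python3 -m jog '[[[-1,0,0,0,0],[-1,0,0,0,0]]]'; python3 - <<'E'
from h import *
snap('scene','s4.png',(220,170,360,290),5)
E
```

```text
time: 5.38
tool_pos: [0.5164, -0.0416, 0.3149]
tool_rot: [3.141, -0.001, 2.981]
contact_force: [-0.2, -0.4, 0.8]
opening: 0.0174
grip_force: 0.0
time: 5.8
tool_pos: [0.6207, -0.0901, 0.312]
tool_rot: [-3.14, -0.005, 2.583]
contact_force: [-0.9, -0.1, 0.1]
opening: 0.0005
grip_force: 0.0
time: 5.97
tool_pos: [0.6188, -0.0885, 0.3161]
tool_rot: [3.142, -0.0, 2.591]
contact_force: [-0.1, -0.1, 1.2]
opening: 0.0003
grip_force: 0.0
```

View pics/s4.png

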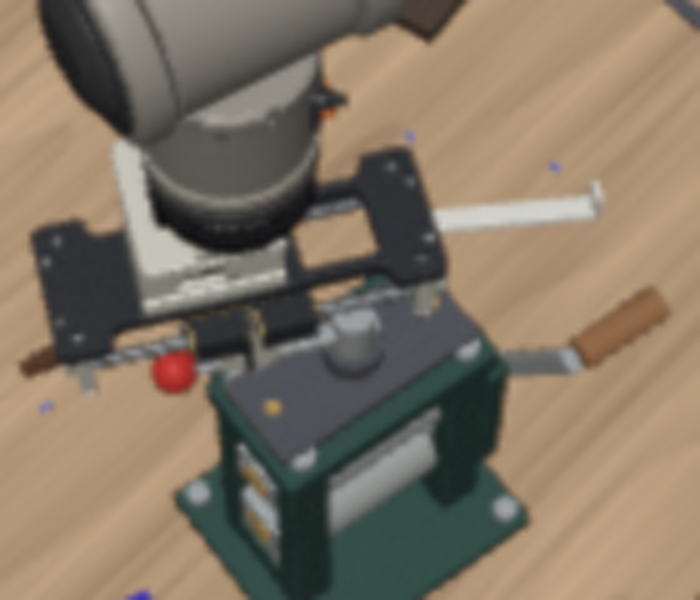

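The closed fingers at (255,345) are on the trailing side of the bar, between hub (352,330) and knob (175,372). Next I'll descend to bar height, watching the force.

```bash
python3 -m jog '[[[-1,0,0,0.02,0],[-1,0,0,0.04,0],[-1,0,0,0.06,0],[-1,0,0,0.071,0],[-1,0,0,0.071,0]]]';python3 -m jog '[[[-1,0.003,0,0,0],[-1,0.006,0,0,0],[-1,0.009,0,0,0],[-1,0.01,0,0,0],[-1,0.01,0,0,0]]]'
```

```text
time: 6.43
tool_pos: [0.6176, -0.0881, 0.2434]
tool_rot: [-3.141, -0.004, 2.59]
contact_force: [-0.2, 0.7, 0.3]
opening: 0.0003
grip_force: 0.0
time: 6.85
tool_pos: [0.6108, -0.0835, 0.2461]
tool_rot: [3.141, 0.001, 2.588]
contact_force: [-0.8, -0.3, 0.4]
opening: 0.0008
grip_force: 0.0
```

```bash
python3 -m jog '[[[-1,0.003,0,0.001,0],[-1,0.006,0,0.001,0],[-1,0.006,0,0.001,0]]]'; R='x'; python3 -m jog '[[[-1,0.0065,-0.0012,0,0.1],[-1,0.0131,-0.0018,0,0.2],[-1,0.0197,-0.0017,0,0.3],[-1,0.0263,-0.0009,0,0.4],[-1,0.0328,0.0005,0,0.5]]]';python3 -m jog '[[[-1,0,0,0,0]]]'
```

```text
time: 7.1
tool_pos: [0.6058, -0.0808, 0.2444]
tool_rot: [3.142, 0.002, 2.588]
contact_force: [2.9, -2.2, 0.7]
opening: 0.0007
grip_force: 1.2
time: 7.52
tool_pos: [0.5784, -0.0636, 0.2443]
tool_rot: [3.141, 0.002, 2.082]
contact_force: [2.4, -3.8, -0.7]
opening: 0.0007
grip_force: 2.1
time: 7.6
tool_pos: [0.5777, -0.0626, 0.2444]
tool_rot: [3.141, 0.0, 2.084]
contact_force: [1.0, -0.5, -0.6]
opening: 0.0003
grip_force: 0.6
```

```bash
python3 -m jog '[[[-1,0.0065,-0.0012,0,0.1],[-1,0.0131,-0.0018,0,0.2],[-1,0.0197,-0.0017,0,0.3],[-1,0.0263,-0.0009,0,0.4],[-1,0.0328,0.0005,0,0.5]]]';python3 -m jog '[[[-1,0.0065,-0.0012,0,0.1],[-1,0.0131,-0.0018,0,0.2],[-1,0.0197,-0.0017,0,0.3],[-1,0.0263,-0.0009,0,0.4],[-1,0.0328,0.0005,0,0.5]]]';python3 -m jog '[[[-1,0,0,0,0],[-1,0,0,0,0]]]'; python3 - <<'E'
from h import *
o=robot.observe();p=np.array(o['tool_pos'])[:2]-[.6264,-.0175];y=o['tool_rot'][2]
x=np.array([np.cos(y),np.sin(y)]);t=np.array([np.sin(y),-np.cos(y)]);print('d',-p@x,'r',-p@t, y)
E
```

```text
time: 8.02
tool_pos: [0.5621, -0.0349, 0.2443]
tool_rot: [-3.141, 0.001, 1.586]
contact_force: [0.2, -4.1, 2.1]
opening: 0.0003
grip_force: 2.0
time: 8.43
tool_pos: [0.5615, -0.0017, 0.2442]
tool_rot: [-3.14, 0.002, 1.086]
contact_force: [-1.7, -3.4, 2.1]
opening: 0.0007
grip_force: 2.0
time: 8.6
tool_pos: [0.5621, -0.001, 0.2439]
tool_rot: [-3.141, -0.0, 1.093]
contact_force: [-0.7, -0.0, 0.1]
opening: 0.0006
grip_force: 0.0
d 0.014915356801870736 r 0.06462786038072918 1.093345860128049
```

```bash
python3 -m jog '[[[-1,0.0065,-0.0012,0,0.1],[-1,0.0131,-0.0018,0,0.2],[-1,0.0197,-0.0017,0,0.3],[-1,0.0263,-0.0009,0,0.4],[-1,0.0328,0.0005,0,0.5]]]';python3 -m jog '[[[-1,0,0,0,0],[-1,0,0,0,0]]]'; python3 - <<'E'
from h import *
print(robot.observe()['tool_rot'])
snap('scene','s5.png',(220,170,360,290),5)
E
```

```text
time: 9.02
tool_pos: [0.577, 0.0274, 0.2438]
tool_rot: [-3.14, 0.002, 0.588]
contact_force: [-4.6, -0.8, 2.4]
opening: 0.0006
grip_force: 2.0
time: 9.18
tool_pos: [0.578, 0.0275, 0.2438]
tool_rot: [-3.141, -0.0, 0.594]
contact_force: [0.8, 0.8, 0.2]
opening: 0.0001
grip_force: 0.0
[-3.14107141e+00 -1.31075535e-05  5.93895290e-01]
```

View pics/s5.png

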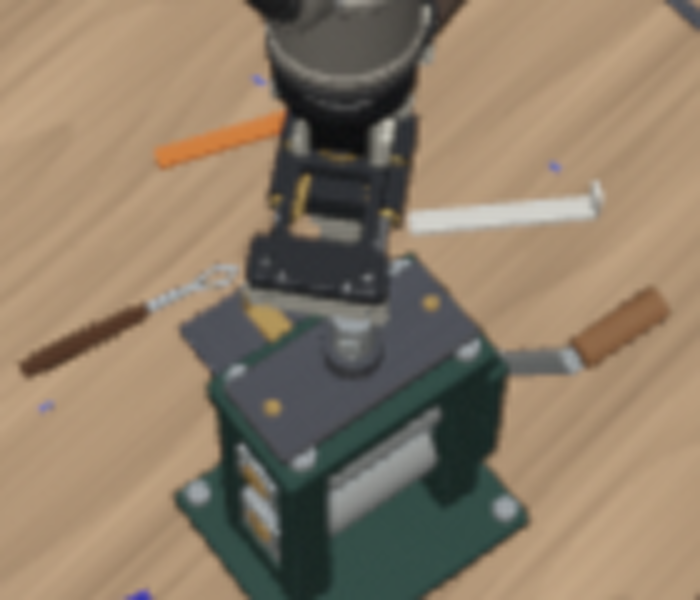

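The blade is still flat on the table (268,322); the lever is hidden under the gripper. It is at about 3.96 by the tool yaw, so I'll turn it 0.48 more, slowly.

```bash
python3 -m jog '[[[-1,0.0033,-0.0007,0,0.05],[-1,0.0065,-0.0012,0,0.1],[-1,0.0098,-0.0016,0,0.15],[-1,0.0131,-0.0018,0,0.2],[-1,0.0157,-0.0018,0,0.24]]]';python3 -m jog '[[[-1,0.0033,-0.0007,0,0.05],[-1,0.0065,-0.0012,0,0.1],[-1,0.0098,-0.0016,0,0.15],[-1,0.0131,-0.0018,0,0.2],[-1,0.0157,-0.0018,0,0.24]]]';python3 -m jog '[[[-1,0,0,0,0],[-1,0,0,0,0]]]';python3 -m jog '[[[-1,-0.01,0,0,0],[-1,-0.02,0,0,0],[-1,-0.03,0,-0.02,0],[-1,-0.03,0,-0.05,0],[-1,-0.03,0,-0.08,0]]]'
```

```text
time: 9.65
tool_pos: [0.5893, 0.0374, 0.244]
tool_rot: [-3.141, 0.002, 0.349]
contact_force: [-3.7, -0.6, 1.0]
opening: 0.0005
grip_force: 1.8
time: 10.07
tool_pos: [0.6034, 0.0449, 0.2439]
tool_rot: [-3.141, 0.002, 0.11]
contact_force: [-4.4, 1.3, 2.0]
opening: 0.0003
grip_force: 1.9
time: 10.23
tool_pos: [0.6038, 0.0448, 0.2439]
tool_rot: [-3.141, 0.001, 0.112]
contact_force: [-3.5, 1.1, 0.7]
opening: 0.0004
grip_force: 1.1
time: 10.65
tool_pos: [0.5737, 0.0411, 0.3247]
tool_rot: [-3.142, 0.001, 0.111]
contact_force: [0.8, -0.5, 1.6]
opening: 0.0005
grip_force: 0.0
```

```bash
python3 -m jog '[[[-1,-0.04,0,0,0],[-1,-0.08,0,0,0],[-1,-0.12,0,0,0],[-1,-0.16,0,0,0],[-1,-0.2,0,0,0]]]';python3 -m jog '[[[-1,0,0,0,0]]]'; python3 - <<'E'
from h import *
snap('top','t6.png',(255,145,375,245),6)
E
```

```text
time: 11.07
tool_pos: [0.3738, 0.0197, 0.324]
tool_rot: [3.141, -0.001, 0.111]
contact_force: [0.2, -0.5, 1.4]
opening: 0.0006
grip_force: 0.0
time: 11.15
tool_pos: [0.3694, 0.02, 0.3242]
tool_rot: [3.141, 0.001, 0.111]
contact_force: [1.4, 1.7, 1.1]
opening: 0.0006
grip_force: 0.0
```

View pics/t6.png

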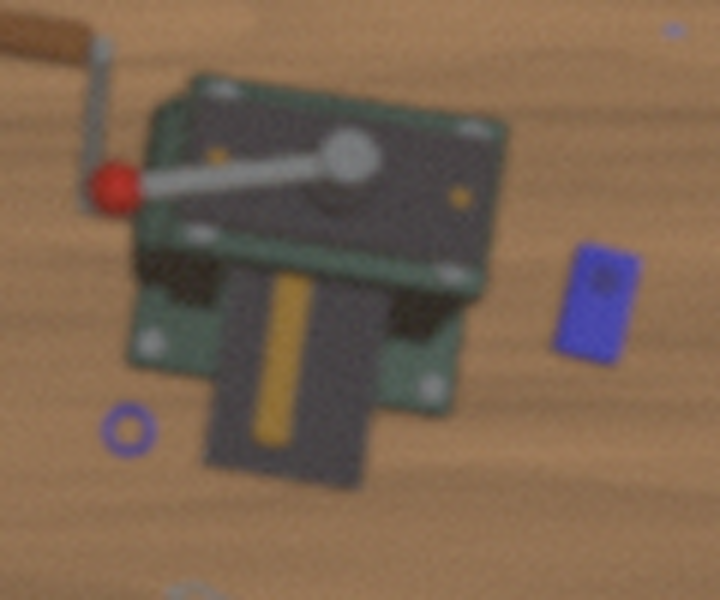

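The knob is now at (116,188) and the hub at (347,157); the blade is unchanged, with its tail at (270,444). Now I'll work out the lever angle.

```bash
python3 - <<'E'
from m import *
k2=c(116,188,.251)
# circle centre check: mean-perpendicular pivot from two knob positions at r=.1
m=(kn+k2)[:2]/2;v=(k2-kn)[:2];L=np.linalg.norm(v);n=np.array([v[1],-v[0]])/L;h=np.sqrt(.1**2-L*L/4)
for P in (piv[:2],m+n*h,m-n*h):
    w=k2[:2]-P;w0=kn[:2]-P
    print(P,np.linalg.norm(w),[(yw-np.arctan2(w[1],w[0]))%6.283 for yw in(-.153,-.167)],(-.16-np.arctan2(w0[1],w0[0]))%6.283)
E
```

```text
table w 0.07563366013676537
head 0.13945427162062973 -0.15283997843787617
piv [ 0.626401   -0.01754917  0.256     ] knob [ 0.57302138 -0.10391     0.251     ] 0.10152623538206058 yaw -0.16704019081588525
t1 [0.5060021  0.04168638 0.105     ] (np.float64(-0.1285718602934202), np.float64(0.03839300126114538))
t2 [ 0.49342691 -0.03289455  0.105     ] (np.float64(-0.1285718602934202), np.float64(-0.03724065887561999))
tail [0.47303893 0.01722946 0.125     ] (np.float64(-0.15700989971145757), np.float64(0.008795886799241856))
tb [ 0.59637302 -0.002739    0.109     ] (np.float64(-0.0320724268797651), np.float64(0.009611444233768342))
kn [ 0.57302138 -0.10391     0.251     ] (np.float64(-0.03827789562093826), np.float64(-0.09403392567412108))
blade ang -0.16051255877418746
lever 1.9573781226994438
[ 0.626401   -0.01754917] 0.10045655488031432 [np.float64(4.444548917870541), np.float64(4.43054891787054)] 1.9644183135153288
[ 0.62319548 -0.01740821] 0.10000000000000002 [np.float64(4.47623769214977), np.float64(4.46223769214977)] 1.9364065346522203
[ 0.5647343  -0.00425397] 0.10000000000000003 [np.float64(5.084813881062427), np.float64(5.070813881062428)] 1.327830345739563
```

The lever is at 4.43–4.48, which should give a nip of about 6 N, mid-range. Handing in.

```bash
python3 -c "
from cell import robot
print(robot.hand_in())"
```

```text
the job is handed in; nothing more can be done
None
```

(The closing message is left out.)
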